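Screw the filler cap onto a coolant tank

TASK

Pick up the black filler cap from the bench and put it on the filler neck of the blue coolant tank. Under light pressure turn it backward (anticlockwise from above) until it drops into the start of the thread, then screw it gently forward (clockwise) fully home and let go; never force it, and leave the other things on the bench where they are.

Things in the scene. Friction and masses are not known exactly. Their poses are not given: they have to be found in the camera images.
- cap_center (a point): Centre of the loose black filler cap, on its axis, 32 mm above its underside; z is its axis (up). The cap (0.18 to 0.32 kg, 64 mm high) is a hollow skirt 73 mm across and 34 mm high, open below, with a round fluted knob to grip, 40 mm across and 30 mm high, on top (2 to 32 mm above this point). It starts upright on the bench, knob up.
- cap: The filler cap; the point is the middle of its underside. Four pins 5 mm thick inside the skirt, 90 degrees apart, their axes 6 mm above the underside, run on the neck's ridges. On a ridge the cap turns backward at most 80 degrees (from a tooth 90) before the pins drop. From there it screws forward 60 to 75 degrees, sinking 6 mm, to a stop, felt as a rising torque.
- neck_top (a point): Point on the axis of the tank's upright filler neck, level with the flat tops of its thread ridges, 130 mm above the bench; z is up. Height of cap_center above this point: pins on the stop teeth 34.5 mm (turn backward off them), on the ridges 28.5 mm, dropped into a thread start about 18 mm, screwed home about 12.5 mm.
- neck_foot (a point): Foot of the neck's axis, on the tank's top. The neck is a steel tube 50 mm across with a conical mouth, 37 mm high, that centres the cap. Round it run four ridges 63 mm across, parted by 20 degree gaps (thread starts); at each a stop tooth, 6 mm higher, bars turning forward on the ridges and backward past a gap. The gaps' angles are unknown. The neck twists in its grommet, 1 degree per 0.1 N m.
- tank: The fixed blue coolant tank with its neck, a box 200 (x) x 240 (y) x 100 mm high; origin in the middle of its underside, on the bench. The neck stands 30 mm towards -x and 40 mm towards +y of the middle; a grey pump 48 mm wide and 50 mm high stands on its top 50 mm towards +x and 70 mm towards -y of the middle, and a thin brass pipe stub 45 mm high at +x.
- tape: Bystander: tape measure, black and yellow, 70 x 42 x 66 mm, origin in the middle of its underside.
- offcut: Bystander: wooden offcut 50 x 110 x 35 mm, origin in the middle of its underside.
- rule: Bystander: steel rule 30 x 150 x 4 mm lying flat, origin in the middle of its underside.
There are look-alikes about, which are no part of the job. What is shaped like the cap but pink or red is not meant.

How it is judged:
On the way:
1. the cap stands on the neck with its pins dropped below the ridge tops into the thread starts (horizontal distance between cap_center and neck_top below 0.004 m and z of cap_center in the frame of tank below 0.152 m and angle between cap_center's own z axis and vertical below 0.09 rad), for 0.1 s.
At the end, for the whole second after the job is handed in: The cap is on the neck, upright and coaxial (within 4 mm and 4 degrees), screwed down to within 1.5 mm of its lowest position (its centre at most 14 mm above neck_top), at rest and released (horizontal distance between cap_center and neck_top below 0.004 m and z of cap_center in the frame of neck_top below 0.014 m and angle between cap_center's own z axis and vertical below 0.07 rad and linear speed of cap below 0.01 m/s); the robot touches nothing.
It fails at once if the cap is forced: more than 25 N between the cap and the tank or its neck (contact force between cap and tank above 25 N).
It fails at once if a bystander is moved by more than 20 mm (distance of any of tape, offcut, rule from where it was at the start of the episode above 0.02 m).
It also fails if it takes over 67 s, if anything falls off the work surface, if the arm or the gripper's body presses on something with over 40 N, if the wrist force passes 120 N, or if a joint passes its speed limit or range.

ROBOT

A 6-joint arm with a two-finger parallel gripper is mounted at the origin on the work surface. World frame = base frame: x ahead of the robot, y to its left, z up, the work surface at z = 0. Lengths are in m, angles in rad, forces in N, time in s.
With the tool pointing down it reaches from about 0.275 to 0.85 m from the base axis. Payload 5.2 kg.
Tool frame: the origin (TCP) lies on the centre line of the jaws, within the pads' length; the fingertips stand 19 mm ahead of it and the grasp point (between the pads) is the TCP; z points along the fingers, y is the line along which they close (so a half turn about z gives the same grasp; the last joint's range is limited). The gripper opens to 85 mm and grips with 20 to 120 N. Pads are 22 mm wide; open, the fingers measure 114 mm over their backs; the gripper's body (76 mm by 85 mm) begins 54 mm behind the grasp point. The pads swing forward as they close: fully open they stand 13 mm farther back than shut.
Start: joints at [0.965, 0.259, 1.535, -0, 1.348, -0.203], TCP at [0.216, 0.506, 0.25] pointing down, gripper open.
Joint ranges: [-3.14, 3.14], [-0.91, 2.08], [0.19, 2.58], [-1.22, 4.36], [0.22, 2.71], [-3.12, 3.12]. Speed limits (rad/s): [2.57, 2.57, 3.14, 3.14, 3.14, 3.14].

INTERFACE

Orientations are given as a rotation vector (axis times angle).
In Python, from station import env, snapshot, regions_of, spot_point gives the robot as it stands.
- The arm moves only by the tool apply_moves, never from a script. Its argument "deltas" is a list of rows, each a list of 7 numbers: the shift along the tool's x, y, z in units of 50 mm (1.0 is 50 mm), then the turn, a rotation vector about the tool's x, y, z in units of 6 degrees (1.0 is 6 degrees), then the opening, from -1 (shut) to 1 (fully open). In form: [[x, y, z, wx, wy, wz, gripper], ...]. A call has 1 to 12 rows; each row is the pose to reach, as a shift and turn from the pose commanded when the call began, along the tool's axes at that moment; what a row does not reach only later rows make up. A row lasts 1/10 s, in which the tool goes at most 50 mm and 8.59 degrees, less where a joint would pass 70% of its speed; a pose out of reach is approached as far as the arm can. A call with a gripper value outside its range is refused whole. The fingers move at their own pace and stop on an object; the grip force is fixed at half the most. Time passes only in rows, so rows that repeat a pose let the fingers close. It gives the time, the measured TCP pose, the force, the opening and the grip force at its end, in the units of the state.
- env.read_state(): the state, without advancing time (a new reading comes with each control period).
- snapshot(name): name is "scene" or "top"; returns a dict with "color" (400x640x3 uint8, blue, green, red), "camera_matrix" (3x3 intrinsics, pixels), "rvec" (rotation vector, rad) and "tvec" (3), from world to camera coordinates, as OpenCV has them. Camera axes: x right, y down, z forward; pixel columns grow to the right and rows downward; lengths in m; the calibration is good to about 2 mm. A picture is of the moment at which its call begins. There is no depth.
- env.close_job(): hands the job in; it is judged then, once.
Trained networks look in a picture, given as the dict that the camera call returned (one of the last four; its "shot" number tells which), for a name from the list of things; names that differ only in an ending like _2 or _b are one class to them, and where a whole thing is asked for, a point or a joint stands for the part that bears it (a point fixed in the world has none). Each returns a list of dicts, best first, with "conf" (0 to 1); they miss things now and then, are a little off and sometimes report something else, mostly with a low value. They report only what shows in the picture. A call takes as long as a camera call. They do not tell look-alikes from the thing itself.
- regions_of(picture, label): "mask" (400x640 bool, what is visible of it) and "box" ([left, top, right, bottom] in pixels, round what is visible of it).
- spot_point(picture, label): "pixel" ([row, column] in pixels: a listed point, or the origin of a listed thing).
The state is a dict: "clock": time; "joint_positions": joint angles; "joint_vel": joint speeds; "tau": joint torques, N m; "tool_pos": TCP position; "tool_rot": TCP orientation; "ft_force": force on the tool from outside, world axes, zero at the start; "torque": the same for the moment, N m; "grip_width": finger opening in m; "grasp_force": force on a finger pad.
Only numpy, scipy, OpenCV 4.12 (cv2) and the standard library are available. Lean on these libraries where they do the work, as an engineer would, in place of code of your own. Each camera call takes 0.05 s, during which the arm holds its last target. There are 200 camera calls.

## Working session

There is one attempt and no reset: what is moved stays moved. The work goes in short steps, Python scripts to look and compute and a tool call to move; the robot and the scene stay as the last step left them, time stands still between calls to the robot, and variables do not carry over. Pictures are saved under pics/ and viewed, at most 10 in all, crops included, and the job is handed in when it is done.

Besides the shell and the picture viewer there is one more tool, called after "Emit:" as name(argument=value, ...), one argument or row to a line, values as JSON. apply_moves: Moves the arm, as the interface text tells. Its arguments: {"type":"object","properties":{"deltas":{"type":"array","items":{"type":"array","items":{"type":"number"}}}},"required":["deltas"]}

```bash
ls; mkdir -p pics; cat > h.py <<'E'
import numpy as np, cv2
from station import env, snapshot, regions_of, spot_point
def tri(a,pa,b,pb):
    P=[p["camera_matrix"]@np.c_[cv2.Rodrigues(np.array(p["rvec"],float))[0],np.array(p["tvec"],float).reshape(3)] for p in (a,b)]
    P=[np.array(x) for x in P]
    f=lambda q:np.array([[q[1]],[q[0]]],float)
    X=cv2.triangulatePoints(P[0],P[1],f(pa),f(pb)); X=X[:3,0]/X[3,0]
    e=[np.linalg.norm((lambda h:h[:2]/h[2])(Q@np.r_[X,1])-np.array([p[1],p[0]])) for Q,p in zip(P,(pa,pb))]
    return X,e
def planez(p,px,z):
    K=np.array(p["camera_matrix"]);R=cv2.Rodrigues(np.array(p["rvec"],float))[0];t=np.array(p["tvec"],float).reshape(3)
    c=-R.T@t; d=R.T@np.linalg.solve(K,[px[1],px[0],1]); return c+d*(z-c[2])/d[2]
E
python3 - <<'E'
from h import *
s=snapshot("scene");t=snapshot("top")
cv2.imwrite("pics/s.png",s["color"]);cv2.imwrite("pics/t.png",t["color"])
cv2.imwrite("pics/both.png",np.vstack([s["color"],t["color"]])[:, :]) 
for l in ["cap_center","cap","neck_top","neck_foot","tank","tape","offcut","rule"]:
    for n,p in(("s",s),("t",t)):
        print(l,n,[(np.round(d["pixel"]).tolist(),round(d["conf"],2)) for d in spot_point(p,l)])
for n,p in(("s",s),("t",t)): print(n,[(np.round(d["box"]).tolist(),round(d["conf"],2)) for d in regions_of(p,"cap")])
print(env.read_state())
E
```

```text
pics
cap_center s [([228.0, 393.0], 0.91), ([258.0, 407.0], 0.81)]
cap_center t [([181.0, 235.0], 0.81), ([134.0, 248.0], 0.66), ([166.0, 197.0], 0.63)]
cap s [([263.0, 405.0], 0.97), ([233.0, 394.0], 0.94), ([231.0, 431.0], 0.83)]
cap t [([179.0, 236.0], 0.77), ([169.0, 198.0], 0.57), ([140.0, 252.0], 0.55)]
neck_top s [([213.0, 317.0], 0.98)]
neck_top t [([182.0, 326.0], 0.9)]
neck_foot s [([217.0, 198.0], 0.69)]
neck_foot t [([184.0, 326.0], 0.95)]
tank s [([253.0, 306.0], 0.59), ([206.0, 368.0], 0.35)]
tank t [([178.0, 338.0], 0.6), ([179.0, 238.0], 0.35), ([182.0, 324.0], 0.3)]
tape s [([208.0, 369.0], 0.54), ([254.0, 305.0], 0.21)]
tape t [([234.0, 238.0], 0.66)]
offcut s [([221.0, 200.0], 0.9)]
offcut t [([268.0, 429.0], 0.61)]
rule s [([220.0, 344.0], 0.5), ([233.0, 392.0], 0.26)]
rule t [([221.0, 273.0], 0.87)]
s [([381.0, 215.0, 405.0, 241.0], 0.7), ([421.0, 214.0, 444.0, 239.0], 0.66), ([392.0, 240.0, 419.0, 271.0], 0.58)]
t [([183.0, 161.0, 213.0, 183.0], 0.97), ([237.0, 125.0, 261.0, 149.0], 0.83), ([222.0, 167.0, 250.0, 192.0], 0.65)]
{'clock': 1.0, 'joint_positions': array([ 9.65210919e-01,  2.58612183e-01,  1.53495469e+00, -4.15941370e-06,
        1.34801400e+00, -2.02815394e-01]), 'joint_vel': array([-0.00102977,  0.00092264,  0.00139428, -0.00022404,  0.00215514,
       -0.00054377]), 'tau': array([-5.95126039e-04, -4.45931089e+01, -2.90902609e+01, -1.43532875e-04,
        8.71188768e-04,  1.04609228e-04]), 'tool_pos': array([0.21558268, 0.50601201, 0.25032139]), 'tool_rot': array([6.28398817e-01, 3.07809467e+00, 1.45130570e-05]), 'ft_force': array([ 0.2222395 ,  0.41384282, -0.17631483]), 'torque': array([ 0.01409831, -0.01015935, -0.03965163]), 'grasp_force': 0.0, 'grip_width': 0.0853959615657642}
```

```bash
python3 - <<'E'
from h import *
s=cv2.imread("pics/s.png");t=cv2.imread("pics/t.png")
a=cv2.resize(s[170:290,180:460],(784,336),interpolation=cv2.INTER_CUBIC);cv2.imwrite("pics/sc.png",a)
b=cv2.resize(t[110:300,170:450],(784,532),interpolation=cv2.INTER_CUBIC);cv2.imwrite("pics/tc.png",b)
E
```

```text
(no output)
```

View pics/sc.png

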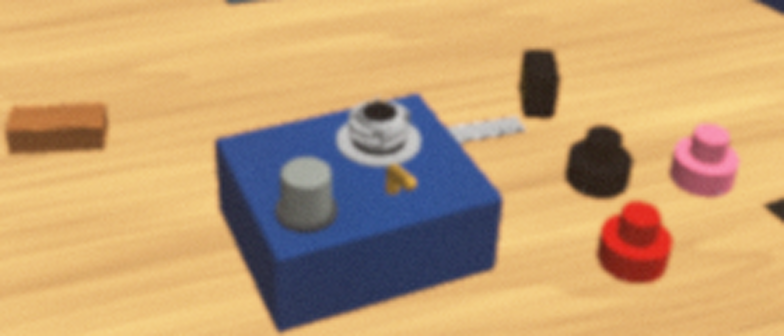

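View pics/tc.png

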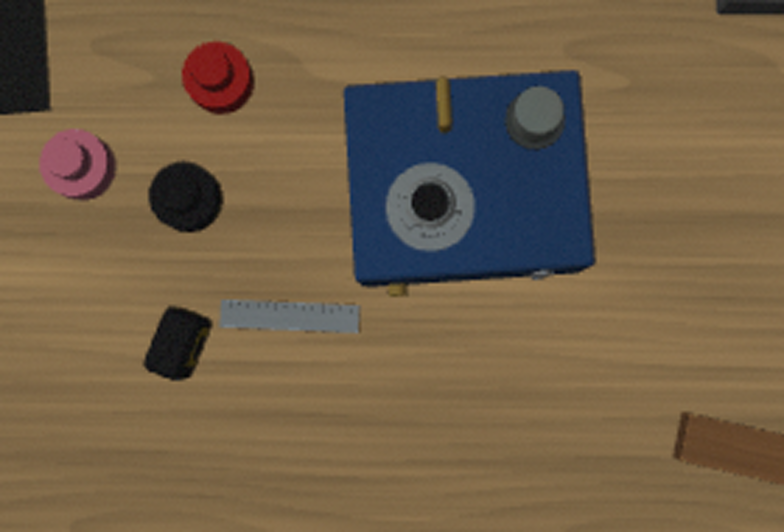

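Candidates at (row, col): black at scene (228,393) / top (181,235); red at scene (258,407) / top (134,248); pink at scene (231,431) / top (166,197). The enlarged crops above show that only the first is black and knobbed, so it is the cap. The neck is at scene (213,317) / top (182,326).

```bash
python3 - <<'E'
from h import *
s=snapshot("scene");t=snapshot("top")
def best(p,l,near):
    return min((d["pixel"] for d in spot_point(p,l)),key=lambda q:np.hypot(q[0]-near[0],q[1]-near[1]))
for l,a,b in [("cap_center",(228,393),(181,235)),("cap",(233,394),(179,236)),("neck_top",(213,317),(182,326))]:
    pa,pb=best(s,l,a),best(t,l,b); print(l,pa,pb,tri(s,pa,t,pb))
    z={"cap_center":.032,"cap":0,"neck_top":.13}[l]; print(planez(s,pa,z),planez(t,pb,z))
for l in("rule","tape","tank","offcut","neck_foot"):
    for d in spot_point(t,l)[:1]: print(l,planez(t,d["pixel"],.1 if l=="neck_foot" else 0))
for p in(s,t):
    R=cv2.Rodrigues(np.array(p["rvec"],float))[0]; print("cam",-R.T@np.array(p["tvec"]).reshape(3),p["camera_matrix"][0][0])
# tank corners in top (blue)
hsv=cv2.cvtColor(t["color"],cv2.COLOR_BGR2HSV);m=cv2.inRange(hsv,(100,120,40),(130,255,255))
r=cv2.minAreaRect(cv2.findNonZero(m)); print([planez(t,(c[1],c[0]),.1).round(3) for c in cv2.boxPoints(r)])
E
```

```text
cap_center [228.0, 392.9] [179.7, 232.3] (array([0.62297573, 0.22260251, 0.02186078]), [np.float64(1.9371308987493385), np.float64(1.9452347854837926)])
[0.63391218 0.20805081 0.032     ] [0.62394929 0.22553595 0.032     ]
cap [229.9, 390.3] [180.6, 235.5] (array([0.62147591, 0.21482029, 0.01469624]), [np.float64(1.8431972198452031), np.float64(1.8456588762635846)])
[0.6049863  0.21947732 0.        ] [0.62574918 0.22341389 0.        ]
neck_top [209.5, 317.2] [179.3, 325.4] (array([ 0.61385261, -0.04660835,  0.14213304]), [np.float64(1.5146203552351358), np.float64(1.52876116234389)])
[ 0.59874826 -0.03637263  0.13      ] [ 0.6142421  -0.05049915  0.13      ]
rule [0.50200232 0.10395663 0.        ]
tape [0.46540178 0.2159048  0.        ]
tank [0.47044211 0.22060659 0.        ]
offcut [ 0.36292565 -0.36169708  0.        ]
neck_foot [ 0.60308042 -0.04714257  0.1       ]
cam [ 1.43287945 -0.34720147  0.75328086] 373.00560803085244
cam [ 0.46693965 -0.04784311  1.15874519] 384.0105564691633
[array([0.347, 0.86 , 0.1  ]), array([ 0.817, -0.157,  0.1  ]), array([ 0.578, -0.26 ,  0.1  ]), array([0.125, 0.738, 0.1  ])]
```

```bash
cat > fit.py <<'E'
from h import *
from scipy.optimize import minimize
def proj(p,X): return cv2.projectPoints(np.array(X,float),np.array(p["rvec"],float),np.array(p["tvec"],float),np.array(p["camera_matrix"],float),None)[0][:,0]
A=np.linspace(0,2*np.pi,32,endpoint=False)
ring=lambda r,z:np.c_[r*np.cos(A),r*np.sin(A),0*A+z]
def hullmask(p,Xs):
    m=np.zeros((1600,2560),np.uint8)
    for X in Xs: cv2.fillConvexPoly(m,cv2.convexHull(((proj(p,X)+.5)*4).astype(np.int32)),255)
    return cv2.resize(m,(640,400),interpolation=cv2.INTER_AREA)/255.
def capX(x,y,z=0): o=[x,y,z]; return [np.r_[ring(.0365,0),ring(.0365,.034)]+o,np.r_[ring(.02,.034),ring(.02,.064)]+o]
def tankX(x,y,a):
    c,s=np.cos(a),np.sin(a);B=np.array([[i*.1,j*.12,k*.1] for i in(-1,1) for j in(-1,1) for k in(0,1)])
    return [B@np.array([[c,s,0],[-s,c,0],[0,0,1]])+[x,y,0]]
def fit(pics,masks,model,x0,step):
    f=lambda v:sum(np.abs(hullmask(p,model(*v))-m).sum() for p,m in zip(pics,masks))
    sim=np.array([x0]+[np.array(x0)+np.eye(len(x0))[i]*step[i] for i in range(len(x0))])
    r=minimize(f,x0,method="Nelder-Mead",options=dict(initial_simplex=sim,xatol=2e-4,fatol=.1)); return r.x,r.fun
E
python3 - <<'E'
from fit import *
s=snapshot("scene");t=snapshot("top")
def dark(p,box):
    g=p["color"].max(2)<(60); m=np.zeros_like(g);m[box[0]:box[1],box[2]:box[3]]=1
    n,l,st,_=cv2.connectedComponentsWithStats((g&m).astype(np.uint8)); k=1+st[1:,4].argmax(); print("area",st[k]); return (l==k)*1.
ms,mt=dark(s,(212,242,378,408)),dark(t,(164,196,218,252))
for P,M in(([s,t],[ms,mt]),([s],[ms]),([t],[mt])): print("cap",fit(P,M,capX,[.62,.22],[.02,.02]))
def blue(p,th):
    h=cv2.cvtColor(p["color"],cv2.COLOR_BGR2HSV);m=cv2.inRange(h,(100,120,40),(130,255,255))
    n,l,st,_=cv2.connectedComponentsWithStats(m);k=1+st[1:,4].argmax();m=(l==k).astype(np.uint8)
    o=np.zeros_like(m);c=max(cv2.findContours(m,0,1)[0],key=len);print("b",st[k]);cv2.fillConvexPoly(o,cv2.convexHull(c),1);return o*1.
bs,bt=blue(s,0),blue(t,0)
for P,M in(([s,t],[bs,bt]),([s],[bs]),([t],[bt])):
  for a0 in (0.05,1.6,-1.6,3.1)[:2]:
    v,e=fit(P,M,tankX,[.6,-.1,a0],[.02,.02,.05]);x,y,a=v
    print("tank",v,e,[(x+k*(-.03*np.cos(a)-.04*np.sin(a)),y+k*(-.03*np.sin(a)+.04*np.cos(a))) for k in(1,-1)])
# mouth hole
for p,(r0,r1,c0,c1) in((t,(170,196,312,338)),(s,(200,220,305,328))):
    w=p["color"][r0:r1,c0:c1].max(2);ys,xs=np.where(w<55);q=(ys.mean()+r0,xs.mean()+c0);print("hole",len(ys),q,planez(p,q,.137),planez(p,q,.13))
    hs=cv2.cvtColor(p["color"],cv2.COLOR_BGR2HSV)
h=cv2.cvtColor(t["color"],cv2.COLOR_BGR2HSV)[160:210,300:350]
m=((h[...,1]<90)|(h[...,2]<50)).astype(np.uint8);n,l,st,c=cv2.connectedComponentsWithStats(m);k=l[24,24];q=(c[k][1]+160,c[k][0]+300);print("flange",st[k],q,planez(t,q,.1))
E
```

```text
area [383 217  21  23 359]
area [223 168  26  25 505]
cap (array([0.62518297, 0.21783473]), np.float64(184.05098039215687))
cap (array([0.61741699, 0.21895996]), np.float64(146.3764705882353))
cap (array([0.62520508, 0.2179352 ]), np.float64(31.831372549019605))
b [ 258  205  100   75 3695]
b [ 293  136   89   75 4559]
tank [ 0.6378752  -0.08113514  0.05923199] 1464.7450980392157 [(np.float64(0.6055599201768045), np.float64(-0.04298121171365537)), (np.float64(0.6701904869049748), np.float64(-0.11928907398482325))]
tank [ 0.61791409 -0.07383332  1.66469759] 3004.686274509804 [(np.float64(0.5809032088876536), np.float64(-0.10745169113396535)), (np.float64(0.6549249700268875), np.float64(-0.040214953572969836))]
tank [ 0.6289256  -0.07966596 -0.06333398] 971.8156862745097 [(np.float64(0.6015174125260259), np.float64(-0.03784740789916014)), (np.float64(0.6563337854083553), np.float64(-0.12148451248812478))]
tank [ 0.60967821 -0.07401888  1.66746968] 927.3921568627452 [(np.float64(0.572760661519035), np.float64(-0.10773971734157178)), (np.float64(0.6465957522184655), np.float64(-0.040298043419530916))]
tank [ 0.63993659 -0.08076744  0.09200273] 302.43529411764706 [(np.float64(0.6063885478942941), np.float64(-0.04369279901197258)), (np.float64(0.6734846309479712), np.float64(-0.11784207843432472))]
tank [ 0.63922074 -0.08349005  1.4010243 ] 1872.4705882352941 [(np.float64(0.594727073765531), np.float64(-0.10630044510504665)), (np.float64(0.6837143979971507), np.float64(-0.060679658986254395))]
hole 139 (np.float64(181.6043165467626), np.float64(323.1654676258993)) [ 0.6069336 -0.0445581  0.137    ] [ 0.6078927 -0.0445356  0.13     ]
hole 31 (np.float64(209.5483870967742), np.float64(314.9032258064516)) [ 0.60641089 -0.04627273  0.137     ] [ 0.59702349 -0.04285464  0.13      ]
flange [  8   8  32  32 789] (np.float64(183.46261089987325), np.float64(323.2484157160963)) [ 0.60679814 -0.0447322   0.1       ]
```

```bash
cat >> h.py <<'E'
def go(x,y,z):
    s=env.read_state();R=cv2.Rodrigues(s["tool_rot"])[0]
    print("t",s["clock"],"pos",s["tool_pos"].round(4),"tilt",R[:,2].round(4),"ytool",R[:2,1].round(3),"F",s["ft_force"].round(2),"M",s["torque"].round(3),"w",round(s["grip_width"],4),s["grasp_force"],"q",s["joint_positions"].round(2))
    print("delta units",(R.T@(np.array([x,y,z])-s["tool_pos"])/.05).round(3))
E
python3 -c "
from h import *
go(.625,.218,.13)"
```

```text
t 1.75 pos [0.2156 0.506  0.2503] tilt [-0. -0. -1.] ytool [0.392 0.92 ] F [-0.26 -0.46 -0.46] M [-0.046  0.022 -0.011] w 0.0854 0.0 q [ 0.97  0.26  1.54 -0.    1.35 -0.2 ]
delta units [-9.791 -2.089  2.406]
```

Emit:
apply_moves(
  deltas=[
    [-0.9,-0.2,0,0,0,0,1],
    [-1.8,-0.4,0,0,0,0,1],
    [-2.7,-0.6,0,0,0,0,1],
    [-3.6,-0.8,0,0,0,0,1],
    [-4.5,-1.0,0,0,0,0,1],
    [-5.4,-1.2,0,0,0,0,1],
    [-6.3,-1.4,0,0,0,0,1],
    [-7.2,-1.6,0,0,0,0,1],
    [-8.1,-1.8,0,0,0,0,1],
    [-9.0,-2.0,0,0,0,0,1],
    [-9.79,-2.09,0.4,0,0,0,1],
    [-9.79,-2.09,1.0,0,0,0,1],
  ],
)

```text
clock: 2.95
tool_pos: [0.6307, 0.2142, 0.2012]
tool_rot: [0.634, 3.07, 0.002]
ft_force: [-0.2, 0.4, -0.0]
grip_width: 0.0855
grasp_force: 0.0
```

Emit:
apply_moves(
  deltas=[
    [0,0,0.5,0,0,0,1],
    [0,0,1.0,0,0,0,1],
    [0,0,1.4,0,0,0,1],
    [0,0,1.4,0,0,0,1],
  ],
)

```text
clock: 3.35
tool_pos: [0.6228, 0.2175, 0.1266]
tool_rot: [-0.627, -3.072, 0.004]
ft_force: [-0.5, -0.1, -0.5]
grip_width: 0.0852
grasp_force: 0.0
```

```bash
python3 - <<'E'
from h import *
go(.625,.218,.056)
s=snapshot("scene");t=snapshot("top")
a=cv2.resize(s["color"][170:270,340:460],(480,400),interpolation=3);b=cv2.resize(t["color"][130:230,190:270],(320,400),interpolation=3)
cv2.imwrite("pics/g1.png",np.hstack([a,b]))
E
```

```text
t 3.35 pos [0.6228 0.2175 0.1266] tilt [-0.0069 -0.0012 -1.    ] ytool [0.392 0.92 ] F [-0.5  -0.1  -0.48] M [-0.022 -0.029 -0.025] w 0.0852 0.0 q [ 0.17  0.55  1.4  -0.    1.19 -1.  ]
delta units [-0.045  0.033  1.412]
```

View pics/g1.png

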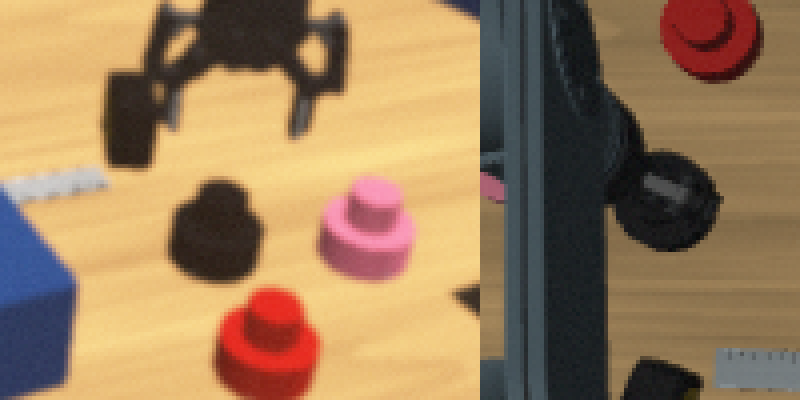

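The gripper hangs above the black cap, with its fingertips at about (172,125) and (300,135) in the crop and the knob at (217,185). I'll check their relative position numerically.

```bash
python3 - <<'E'
from fit import *
s=snapshot("scene")
for z in(.120,.114): print("tips",proj(s,[[.6228+k*.392*.043,.2175+k*.92*.043,z] for k in(-1,1)]))
print("seen left",340+172/4,170+128/4,"right",340+300/4,170+137/4)
print("knob top",proj(s,[[.625,.218,.064]]),"seen",340+217/4,170+189/4)
for th in(70,85,100):
    g=(s["color"].max(2)<th); m=np.zeros_like(g);m[212:244,378:408]=1
    n,l,st,_=cv2.connectedComponentsWithStats((g&m).astype(np.uint8));k=1+st[1:,4].argmax();print(th,st[k],fit([s],[(l==k)*1.],capX,[.62,.22],[.02,.02]))
E
```

```text
tips [[383.75606854 201.73302907]
 [412.10130776 203.41310291]]
tips [[383.50861076 203.35158388]
 [411.77027903 205.03350569]]
seen left 383.0 202.0 right 415.0 204.25
knob top [[395.75254261 217.69762018]] seen 394.25 217.25
70 [383 216  22  24 382] (array([0.61797212, 0.21832142]), np.float64(122.44313725490196))
85 [383 216  22  24 401] (array([0.61984153, 0.2197127 ]), np.float64(104.6))
100 [383 216  22  24 416] (array([0.62077574, 0.21842215]), np.float64(91.15294117647059))
```

Emit:
apply_moves(
  deltas=[
    [0,0,0.3,0,0,0,1],
    [0,0,0.6,0,0,0,1],
    [0,0,0.9,0,0,0,1],
    [0,0,1.15,0,0,0,1],
    [0,0,1.3,0,0,0,1],
    [0,0,1.4,0,0,0,1],
    [0,0,1.4,0,0,0,1],
    [0,0,1.4,0,0,0,1],
  ],
)

```text
clock: 4.3
tool_pos: [0.6253, 0.218, 0.0606]
tool_rot: [0.628, 3.077, 0.0]
ft_force: [0.1, 0.4, 0.2]
grip_width: 0.0856
grasp_force: 0.0
```

```bash
python3 - <<'E'
from h import *
go(.625,.218,.056)
E
```

```text
t 4.3 pos [0.6253 0.218  0.0606] tilt [ 6.e-04  1.e-04 -1.e+00] ytool [0.392 0.92 ] F [0.08 0.41 0.18] M [-0.008  0.047 -0.031] w 0.0856 0.0 q [ 0.17  0.62  1.46 -0.    1.06 -1.  ]
delta units [ 0.005 -0.003  0.093]
```

Emit:
apply_moves(
  deltas=[
    [0.03,0.01,0.08,0,0,0,1],
    [0.03,0.01,0.08,0,0,0,0.2],
    [0.03,0.01,0.08,0,0,0,-0.2],
    [0.03,0.01,0.08,0,0,0,-1],
    [0.03,0.01,0.08,0,0,0,-1],
    [0.03,0.01,0.08,0,0,0,-1],
    [0.03,0.01,0.08,0,0,0,-1],
    [0.03,0.01,0.08,0,0,0,-1],
    [0.03,0.01,0.08,0,0,0,-1],
    [0.03,0.01,0.08,0,0,0,-1],
  ],
)

```text
clock: 5.3
tool_pos: [0.6242, 0.219, 0.0569]
tool_rot: [0.628, 3.077, 0.001]
ft_force: [0.1, -0.2, 5.5]
grip_width: 0.0383
grasp_force: 60.7
```

```bash
python3 - <<'E'
from h import *
go(.607,-.0445,.24)
E
```

```text
t 5.3 pos [0.6242 0.219  0.0569] tilt [ 1.1e-03  1.0e-04 -1.0e+00] ytool [0.392 0.92 ] F [ 0.05 -0.15  5.52] M [-0.111  0.035  0.05 ] w 0.0383 60.70883631706238 q [ 0.17  0.62  1.47 -0.    1.05 -1.  ]
delta units [-1.754 -4.982 -3.663]
```

Emit:
apply_moves(
  deltas=[
    [0,0,-0.4,0,0,0,-1],
    [0,0,-1.0,0,0,0,-1],
    [0,0,-1.7,0,0,0,-1],
    [0,0,-2.4,0,0,0,-1],
    [0,0,-3.1,0,0,0,-1],
    [0,0,-3.66,0,0,0,-1],
    [0,0,-3.66,0,0,0,-1],
  ],
)

```text
clock: 6.0
tool_pos: [0.6255, 0.2195, 0.2434]
tool_rot: [0.627, 3.072, 0.004]
ft_force: [0.3, -1.4, -2.6]
grip_width: 0.0383
grasp_force: 60.6
```

Emit:
apply_moves(
  deltas=[
    [-0.15,-0.4,0,0,0,0.9,-1],
    [-0.32,-0.9,0,0,0,1.8,-1],
    [-0.5,-1.4,0,0,0,2.7,-1],
    [-0.67,-1.9,0,0,0,3.6,-1],
    [-0.85,-2.4,0,0,0,4.5,-1],
    [-1.02,-2.9,0,0,0,5.4,-1],
    [-1.2,-3.4,0,0,0,6.3,-1],
    [-1.4,-3.95,0,0,0,7.2,-1],
    [-1.57,-4.45,0,0,0,8.1,-1],
    [-1.7,-4.8,0,0,0,9.0,-1],
    [-1.754,-4.98,0,0,0,10,-1],
    [-1.754,-4.98,0,0,0,10,-1],
  ],
)

```text
clock: 7.2
tool_pos: [0.6056, -0.0457, 0.2366]
tool_rot: [-2.084, -2.346, 0.004]
ft_force: [1.1, -0.0, -2.3]
grip_width: 0.0383
grasp_force: 60.9
```

```bash
python3 - <<'E'
from h import *
go(.607,-.0445,.24)
s=snapshot("scene");t=snapshot("top")
a=cv2.resize(s["color"][140:240,270:370],(500,500),interpolation=3);b=cv2.resize(t["color"][150:220,290:360],(280,280),interpolation=3)
cv2.imwrite("pics/g2.png",np.hstack([a,np.vstack([b,np.zeros((220,280,3),np.uint8)])]))
E
```

```text
t 7.2 pos [ 0.6056 -0.0457  0.2366] tilt [-4.3e-03  8.0e-04 -1.0e+00] ytool [0.993 0.117] F [ 1.07 -0.02 -2.31] M [-0.017 -0.004  0.016] w 0.0383 60.85362911224365 q [-0.26  0.37  1.41 -0.    1.37 -0.38]
delta units [ 0.02   0.03  -0.068]
```

View pics/g2.png

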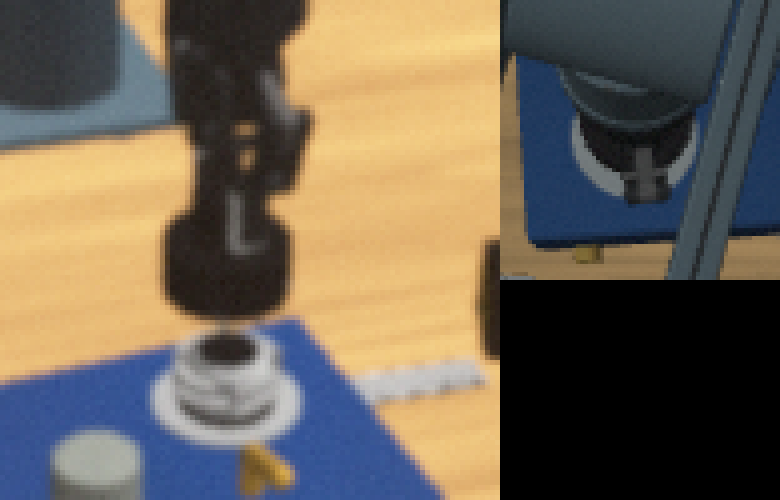

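The cap is held upright. Its skirt spans crop columns 163–293 and is centred over the neck mouth at crop (228,348). I'll check the offset numerically.

```bash
python3 - <<'E'
from fit import *
s=snapshot("scene"); p=env.read_state()["tool_pos"]; print(p)
g=(s["color"].max(2)<90); m=np.zeros_like(g);m[184:206,298:332]=1
M=(g&m)*1.
for r in(186,190,194,198): c=np.where(M[r])[0]; print(r,c.min(),c.max())
sk=lambda x,y:[(np.r_[ring(.0365,0),ring(.0365,.034)]+[x,y,p[2]-.0565])]
f=fit([s],[M],sk,[p[0],p[1]],[.01,.01]);print("skirt fit",f)
q=proj(s,sk(p[0],p[1])[0]);print("pred cols",q[:,0].min(),q[:,0].max(),"rows",q[:,1].min(),q[:,1].max(),"obs rows",np.where(M.any(1))[0][[0,-1]])
# neck: scan flange & mouth columns
hole=[(r,np.where(s["color"][r,306:326].max(1 if s["color"][r,306:326].ndim==2 else 0)<70)[0]+306) for r in range(206,214)];print([(r,c.min(),c.max()) for r,c in hole if len(c)])
for n in([.607,-.0445],):
    print("pred mouth",proj(s,[[*n,.137]]),"flange",proj(s,[[*n,.1]]))
h=cv2.cvtColor(s["color"],cv2.COLOR_BGR2HSV)[200:232,296:336]; mm=((h[...,1]<70)&(h[...,2]>80)).astype(np.uint8); n,l,st,c=cv2.connectedComponentsWithStats(mm);k=1+st[1:,4].argmax();print("flange/neck box",st[k][:4]+[296,200,0,0])
E
```

```text
[ 0.60626727 -0.04371449  0.23786374]
186 304 327
190 304 327
194 304 327
198 304 326
skirt fit (array([ 0.60529643, -0.04397153]), np.float64(145.9764705882353))
pred cols 303.2098275136385 329.65925703806266 rows 179.47688169850926 203.70874954785629 obs rows [184 203]
[(207, np.int64(314), np.int64(316)), (208, np.int64(311), np.int64(319)), (209, np.int64(310), np.int64(319)), (210, np.int64(310), np.int64(319)), (211, np.int64(311), np.int64(319)), (212, np.int64(315), np.int64(316))]
pred mouth [[315.55201719 209.55740947]] flange [[315.23055213 219.88516019]]
flange/neck box [296 203  40  29]
```

Emit:
apply_moves(
  deltas=[
    [0,0,0.2,0,0,0,-1],
    [0,0,0.4,0,0,0,-1],
    [0,0,0.6,0,0,0,-1],
    [0,0,0.7,0,0,0,-1],
    [0,0,0.75,0,0,0,-1],
    [0,0,0.8,0,0,0,-1],
    [0,0,0.85,0,0,0,-1],
    [0,0,0.9,0,0,0,-1],
    [0,0,0.9,0,0,0,-1],
  ],
)

```text
clock: 8.25
tool_pos: [0.6067, -0.0444, 0.1941]
tool_rot: [-2.083, -2.351, 0.0]
ft_force: [0.3, 0.9, -2.6]
grip_width: 0.0382
grasp_force: 60.9
```

```bash
python3 - <<'E'
from h import *
go(.607,-.0445,.19)
E
```

```text
t 8.25 pos [ 0.6067 -0.0444  0.1941] tilt [-3.e-04  1.e-04 -1.e+00] ytool [0.993 0.12 ] F [ 0.34  0.92 -2.64] M [ 0.006 -0.004  0.012] w 0.0382 60.852463245391846 q [-0.26  0.4   1.47  0.    1.27 -0.38]
delta units [-0.002  0.005  0.082]
```

Free so far: -2.6 N is the cap's weight. I'll go down in small steps.

Emit:
apply_moves(
  deltas=[
    [0,0,0.03,0,0,0,-1],
    [0,0,0.06,0,0,0,-1],
    [0,0,0.09,0,0,0,-1],
    [0,0,0.1,0,0,0,-1],
    [0,0,0.1,0,0,0,-1],
  ],
)

```text
clock: 8.75
tool_pos: [0.6068, -0.0444, 0.1892]
tool_rot: [-2.083, -2.351, 0.0]
ft_force: [-0.1, 0.6, -3.5]
grip_width: 0.0383
grasp_force: 60.9
```

Emit:
apply_moves(
  deltas=[
    [0,0,0.02,0,0,0,-1],
    [0,0,0.04,0,0,0,-1],
    [0,0,0.06,0,0,0,-1],
    [0,0,0.07,0,0,0,-1],
    [0,0,0.07,0,0,0,-1],
  ],
)

```text
clock: 9.25
tool_pos: [0.6068, -0.0444, 0.1857]
tool_rot: [-2.083, -2.351, 0.0]
ft_force: [-0.1, 0.6, -1.1]
grip_width: 0.0379
grasp_force: 60.9
```

Emit:
apply_moves(
  deltas=[
    [0,0,0.015,0,0,0,-1],
    [0,0,0.03,0,0,0,-1],
    [0,0,0.03,0,0,0,-1],
  ],
)

```text
clock: 9.55
tool_pos: [0.6068, -0.0444, 0.1842]
tool_rot: [-2.083, -2.351, 0.0]
ft_force: [-0.5, 0.4, -2.7]
grip_width: 0.0382
grasp_force: 60.9
```

Emit:
apply_moves(
  deltas=[
    [0,0,0.015,0,0,0,-1],
    [0,0,0.03,0,0,0,-1],
    [0,0,0.03,0,0,0,-1],
  ],
)

```text
clock: 9.85
tool_pos: [0.6067, -0.0444, 0.1827]
tool_rot: [-2.083, -2.351, 0.0]
ft_force: [0.7, 0.6, -2.7]
grip_width: 0.0386
grasp_force: 60.9
```

Emit:
apply_moves(
  deltas=[
    [0,0,0.015,0,0,0,-1],
    [0,0,0.03,0,0,0,-1],
    [0,0,0.03,0,0,0,-1],
  ],
)

```text
clock: 10.15
tool_pos: [0.6068, -0.0444, 0.1811]
tool_rot: [-2.083, -2.351, 0.0]
ft_force: [-0.9, -0.5, -2.4]
grip_width: 0.0385
grasp_force: 60.9
```

Emit:
apply_moves(
  deltas=[
    [0,0,0.015,0,0,0,-1],
    [0,0,0.03,0,0,0,-1],
    [0,0,0.03,0,0,0,-1],
  ],
)

```text
clock: 10.45
tool_pos: [0.6068, -0.0444, 0.1796]
tool_rot: [-2.083, -2.351, 0.0]
ft_force: [0.2, -0.3, -2.1]
grip_width: 0.0383
grasp_force: 60.9
```

Emit:
apply_moves(
  deltas=[
    [0,0,0.015,0,0,0,-1],
    [0,0,0.03,0,0,0,-1],
    [0,0,0.03,0,0,0,-1],
  ],
)

```text
clock: 10.75
tool_pos: [0.6068, -0.0444, 0.1782]
tool_rot: [-2.083, -2.351, 0.0]
ft_force: [0.2, 0.3, -1.8]
grip_width: 0.0384
grasp_force: 60.9
```

```bash
python3 - <<'E'
from h import *
go(.607,-.0445,.19)
s=snapshot("scene")
cv2.imwrite("pics/g3.png",cv2.resize(s["color"][150:235,265:365],(700,595),interpolation=3))
E
```

```text
t 10.75 pos [ 0.6068 -0.0444  0.1782] tilt [-2.e-04  0.e+00 -1.e+00] ytool [0.993 0.121] F [ 0.16  0.32 -1.79] M [-0.025 -0.003  0.026] w 0.0384 60.853132009506226 q [-0.26  0.42  1.49 -0.    1.24 -0.38]
delta units [-0.002  0.004 -0.237]
```

View pics/g3.png

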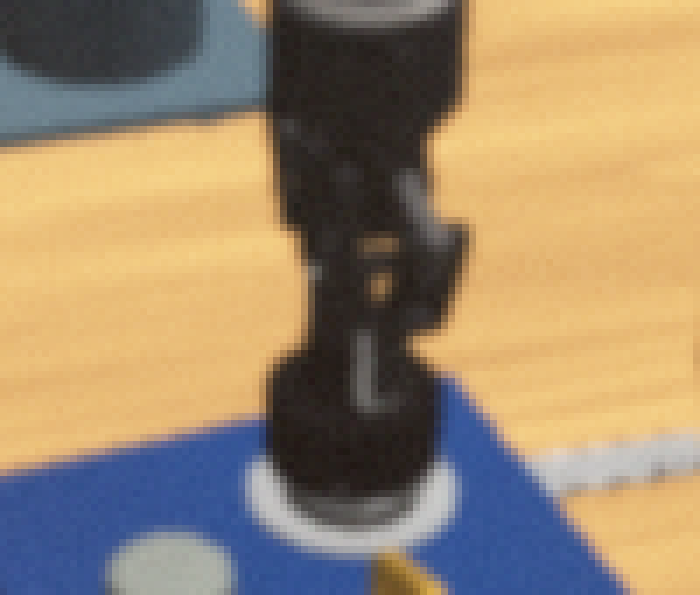

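The cap sits coaxially over the neck, with its skirt at crop (350,450) and its underside below the ridge tops. There is no contact, so the pins seem to have found the gaps. I'll keep lowering gently.

Emit:
apply_moves(
  deltas=[
    [0,0,0.015,0,0,0,-1],
    [0,0,0.03,0,0,0,-1],
    [0,0,0.045,0,0,0,-1],
    [0,0,0.045,0,0,0,-1],
  ],
)

```text
clock: 11.2
tool_pos: [0.6067, -0.0444, 0.1759]
tool_rot: [-2.083, -2.351, 0.0]
ft_force: [0.2, 0.1, -2.1]
grip_width: 0.0378
grasp_force: 60.9
```

Emit:
apply_moves(
  deltas=[
    [0,0,0.015,0,0,0,-1],
    [0,0,0.03,0,0,0,-1],
    [0,0,0.03,0,0,0,-1],
  ],
)

```text
clock: 11.5
tool_pos: [0.6067, -0.0444, 0.1744]
tool_rot: [-2.083, -2.351, 0.0]
ft_force: [0.3, 0.4, -3.1]
grip_width: 0.038
grasp_force: 60.9
```

Emit:
apply_moves(
  deltas=[
    [0,0,0.015,0,0,0,-1],
    [0,0,0.03,0,0,0,-1],
    [0,0,0.03,0,0,0,-1],
  ],
)

```text
clock: 11.8
tool_pos: [0.6068, -0.0444, 0.1729]
tool_rot: [-2.083, -2.351, 0.0]
ft_force: [0.9, 0.1, -2.9]
grip_width: 0.0384
grasp_force: 60.9
```

Emit:
apply_moves(
  deltas=[
    [0,0,0.01,0,0,0,-1],
    [0,0,0.02,0,0,0,-1],
    [0,0,0.02,0,0,0,-1],
  ],
)

```text
clock: 12.1
tool_pos: [0.6069, -0.0445, 0.1726]
tool_rot: [2.083, 2.351, 0.0]
ft_force: [-2.3, 0.1, 2.5]
grip_width: 0.0385
grasp_force: 61.1
```

Contact of about 5 N at exactly the height for pins dropped into a thread start. Now I'll screw clockwise, following the thread down.

Emit:
apply_moves(
  deltas=[
    [0,0,0.0,0,0,0.4,-1],
    [0,0,0.0,0,0,0.8,-1],
    [0,0,0.005,0,0,1.2,-1],
    [0,0,0.01,0,0,1.2,-1],
  ],
)

```text
clock: 12.5
tool_pos: [0.6069, -0.0447, 0.1725]
tool_rot: [2.227, 2.215, -0.0]
ft_force: [-2.8, -0.6, 6.7]
grip_width: 0.0386
grasp_force: 61.5
```

```bash
python3 - <<'E'
from h import *
go(.607,-.0445,.19)
E
```

```text
t 12.5 pos [ 0.6069 -0.0447  0.1725] tilt [ 7.e-04 -7.e-04 -1.e+00] ytool [ 1.    -0.005] F [-2.83 -0.57  6.7 ] M [-0.064  0.655  0.134] w 0.0386 61.49289786815643 q [-0.26  0.42  1.5  -0.    1.22 -0.25]
delta units [ 0.003  0.002 -0.35 ]
```

Emit:
apply_moves(
  deltas=[
    [0,-0.008,0.0,0,0,0.4,-1],
    [0,-0.008,0.0,0,0,0.8,-1],
    [0,-0.008,0.0,0,0,1.2,-1],
    [0,-0.008,0.0,0,0,1.6,-1],
    [0,-0.008,0.0,0,0,1.6,-1],
  ],
)

```text
clock: 13.0
tool_pos: [0.6066, -0.0447, 0.1722]
tool_rot: [2.404, 2.021, 0.0]
ft_force: [-1.4, -0.9, 4.2]
grip_width: 0.0382
grasp_force: 61.3
```

```bash
python3 - <<'E'
from h import *
go(.607,-.0445,.19)
E
```

```text
t 13.0 pos [ 0.6066 -0.0447  0.1722] tilt [ 9.e-04 -6.e-04 -1.e+00] ytool [ 0.985 -0.171] F [-1.43 -0.9   4.23] M [-0.152  0.458 -0.009] w 0.0382 61.28998875617981 q [-0.26  0.42  1.5  -0.    1.22 -0.08]
delta units [ 0.005  0.007 -0.356]
```

Emit:
apply_moves(
  deltas=[
    [0,-0.005,0.004,0,0,0.4,-1],
    [0,-0.005,0.008,0,0,0.8,-1],
    [0,-0.005,0.012,0,0,1.2,-1],
    [0,-0.005,0.016,0,0,1.6,-1],
    [0,-0.005,0.02,0,0,2.0,-1],
    [0,-0.005,0.02,0,0,2.0,-1],
  ],
)

```text
clock: 13.6
tool_pos: [0.6066, -0.0447, 0.171]
tool_rot: [2.601, 1.76, 0.001]
ft_force: [-1.3, -1.2, 3.7]
grip_width: 0.0383
grasp_force: 61.3
```

```bash
python3 - <<'E'
from h import *
go(.607,-.0445,.19)
E
```

```text
t 13.6 pos [ 0.6066 -0.0447  0.171 ] tilt [ 1.1e-03 -6.0e-04 -1.0e+00] ytool [ 0.928 -0.372] F [-1.34 -1.17  3.74] M [-0.119  0.271  0.039] w 0.0383 61.28696322441101 q [-0.26  0.42  1.5  -0.    1.22  0.12]
delta units [ 0.007  0.007 -0.379]
```

Following at about 1.2 mm per 12°. Continuing.

Emit:
apply_moves(
  deltas=[
    [0,0,0.005,0,0,0.4,-1],
    [0,0,0.01,0,0,0.8,-1],
    [0,0,0.014,0,0,1.2,-1],
    [0,0,0.018,0,0,1.6,-1],
    [0,0,0.022,0,0,2.0,-1],
    [0,0,0.022,0,0,2.0,-1],
  ],
)

```text
clock: 14.2
tool_pos: [0.6065, -0.0447, 0.1698]
tool_rot: [2.77, 1.479, 0.001]
ft_force: [-0.2, -0.3, 4.0]
grip_width: 0.0386
grasp_force: 61.3
```

```bash
python3 - <<'E'
from h import *
go(.607,-.0445,.19)
E
```

```text
t 14.2 pos [ 0.6065 -0.0447  0.1698] tilt [ 1.e-03 -5.e-04 -1.e+00] ytool [ 0.831 -0.556] F [-0.2  -0.34  3.99] M [-0.201  0.245 -0.033] w 0.0386 61.33342981338501 q [-0.26  0.42  1.5  -0.    1.22  0.33]
delta units [ 0.009  0.006 -0.403]
```

Emit:
apply_moves(
  deltas=[
    [0,0,0.005,0,0,0.4,-1],
    [0,0,0.01,0,0,0.8,-1],
    [0,0,0.014,0,0,1.2,-1],
    [0,0,0.018,0,0,1.6,-1],
    [0,0,0.022,0,0,2.0,-1],
    [0,0,0.022,0,0,2.0,-1],
  ],
)

```text
clock: 14.8
tool_pos: [0.6065, -0.0445, 0.1687]
tool_rot: [2.91, 1.182, 0.001]
ft_force: [-0.6, -0.7, 4.7]
grip_width: 0.038
grasp_force: 61.3
```

```bash
python3 - <<'E'
from h import *
go(.607,-.0445,.19)
E
```

```text
t 14.8 pos [ 0.6065 -0.0445  0.1687] tilt [ 9.e-04 -2.e-04 -1.e+00] ytool [ 0.697 -0.717] F [-0.59 -0.73  4.74] M [-0.199  0.234  0.023] w 0.038 61.30871057510376 q [-0.26  0.42  1.5  -0.    1.21  0.54]
delta units [ 0.007  0.008 -0.426]
```

Emit:
apply_moves(
  deltas=[
    [0,0,0.004,0,0,0.3,-1],
    [0,0,0.007,0,0,0.6,-1],
    [0,0,0.01,0,0,0.9,-1],
    [0,0,0.013,0,0,1.2,-1],
    [0,0,0.013,0,0,1.2,-1],
  ],
)

```text
clock: 15.3
tool_pos: [0.6065, -0.0443, 0.168]
tool_rot: [2.979, 0.998, 0.001]
ft_force: [-0.2, -0.4, 5.0]
grip_width: 0.0383
grasp_force: 61.4
```

```bash
python3 - <<'E'
from h import *
go(.607,-.0445,.19)
E
```

```text
t 15.3 pos [ 0.6065 -0.0443  0.168 ] tilt [ 8.e-04  1.e-04 -1.e+00] ytool [ 0.603 -0.798] F [-0.17 -0.43  4.99] M [-0.082  0.197  0.075] w 0.0383 61.36929273605347 q [-0.26  0.42  1.5   0.    1.21  0.67]
delta units [ 0.006  0.011 -0.44 ]
```

Emit:
apply_moves(
  deltas=[
    [0,0,0.003,0,0,0.3,-1],
    [0,0,0.006,0,0,0.6,-1],
    [0,0,0.009,0,0,0.9,-1],
    [0,0,0.009,0,0,0.9,-1],
  ],
)

```text
clock: 15.7
tool_pos: [0.6065, -0.0444, 0.1676]
tool_rot: [3.022, 0.856, 0.001]
ft_force: [-0.7, -0.7, 4.9]
grip_width: 0.0386
grasp_force: 61.4
```

```bash
python3 - <<'E'
from h import *
go(.607,-.0445,.19)
E
```

```text
t 15.7 pos [ 0.6065 -0.0444  0.1676] tilt [ 8.e-04 -1.e-04 -1.e+00] ytool [ 0.525 -0.851] F [-0.72 -0.71  4.94] M [-0.052  0.147  0.038] w 0.0386 61.428691148757935 q [-0.26  0.42  1.51  0.    1.21  0.76]
delta units [ 0.007  0.008 -0.449]
```

Emit:
apply_moves(
  deltas=[
    [0,0,0.003,0,0,0.3,-1],
    [0,0,0.005,0,0,0.6,-1],
    [0,0,0.005,0,0,0.6,-1],
  ],
)

```text
clock: 16.0
tool_pos: [0.6064, -0.0443, 0.1672]
tool_rot: [3.048, 0.761, 0.001]
ft_force: [-1.6, -0.3, 4.3]
grip_width: 0.0385
grasp_force: 61.4
```

```bash
python3 - <<'E'
from h import *
go(.607,-.0445,.19)
E
```

```text
t 16.0 pos [ 0.6064 -0.0443  0.1672] tilt [ 5.e-04  0.e+00 -1.e+00] ytool [ 0.47  -0.883] F [-1.58 -0.35  4.28] M [-0.064  0.157  0.006] w 0.0385 61.417744159698486 q [-0.26  0.42  1.51  0.    1.21  0.83]
delta units [ 0.01   0.009 -0.456]
```

Emit:
apply_moves(
  deltas=[
    [0,0,0.003,0,0,0.3,-1],
    [0,0,0.005,0,0,0.6,-1],
    [0,0,0.005,0,0,0.6,-1],
  ],
)

```text
clock: 16.3
tool_pos: [0.6066, -0.0441, 0.1671]
tool_rot: [-3.07, -0.665, -0.002]
ft_force: [-0.2, 0.9, 5.8]
grip_width: 0.0381
grasp_force: 61.5
```

```bash
python3 - <<'E'
from h import *
go(.607,-.0445,.19)
E
```

```text
t 16.3 pos [ 0.6066 -0.0441  0.1671] tilt [ 1.e-03  3.e-04 -1.e+00] ytool [ 0.414 -0.91 ] F [-0.19  0.9   5.82] M [0.085 0.052 0.243] w 0.0381 61.45312428474426 q [-0.26  0.42  1.51  0.    1.21  0.89]
delta units [ 0.005  0.011 -0.459]
```

Torque has risen to 0.24 N m and the sinking has stopped, so the cap is home. I'll relax, open and retreat straight up.

Emit:
apply_moves(
  deltas=[
    [0,0,-0.005,0,0,-0.25,-1],
    [0,0,-0.005,0,0,-0.25,-0.4],
    [0,0,-0.005,0,0,-0.25,0.2],
    [0,0,-0.005,0,0,-0.25,0.6],
    [0,0,-0.005,0,0,-0.25,0.6],
    [0,0,-0.005,0,0,-0.25,0.6],
    [0,0,-0.1,0,0,-0.25,0.6],
    [0,0,-0.5,0,0,-0.25,0.6],
    [0,0,-1.2,0,0,-0.25,0.6],
    [0,0,-2.0,0,0,-0.25,0.6],
    [0,0,-2.6,0,0,-0.25,0.6],
    [0,0,-2.6,0,0,-0.25,0.6],
  ],
)

```text
clock: 17.5
tool_pos: [0.6083, -0.0449, 0.3028]
tool_rot: [3.057, 0.701, 0.014]
ft_force: [0.2, 1.1, 0.6]
grip_width: 0.0678
grasp_force: 0.0
```

```bash
python3 - <<'E'
from h import *
go(.607,-.0445,.19)
s=snapshot("scene")
print([(d["pixel"],d["conf"]) for d in spot_point(s,"cap_center")])
cv2.imwrite("pics/g4.png",cv2.resize(s["color"][150:250,265:385],(720,600),interpolation=3))
E
```

```text
t 17.5 pos [ 0.6083 -0.0449  0.3028] tilt [ 0.01   -0.0026 -0.9999] ytool [ 0.436 -0.9  ] F [0.17 1.08 0.58] M [-0.013  0.024 -0.009] w 0.0678 0.0 q [-0.26  0.33  1.3  -0.    1.49  0.86]
delta units [-0.038 -0.034  2.257]
[([212.0, 315.6], 0.93), ([254.5, 406.0], 0.86), ([226.5, 430.4], 0.61)]
```

View pics/g4.png

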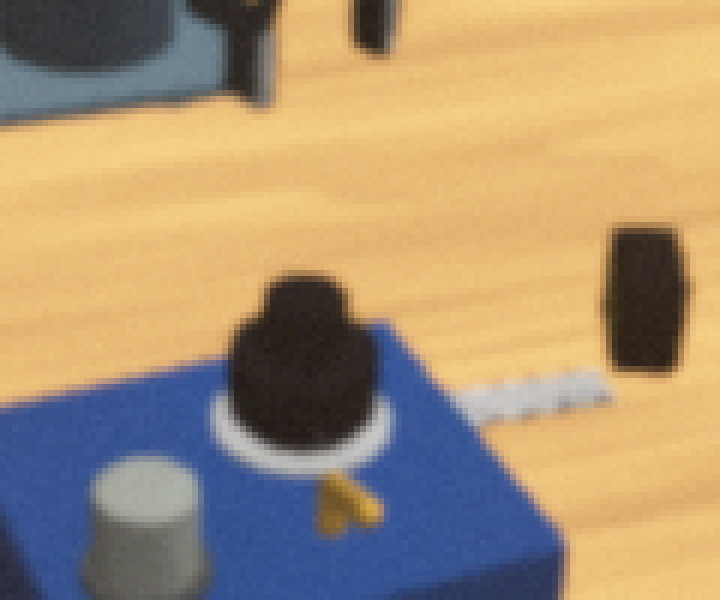

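The cap sits upright and low on the neck, centred at crop (305,370). The gripper is clear of it, and the tape and rule are where they were.

```bash
python3 -c "
from h import *
print(env.close_job())"
```

```text
the job is handed in; nothing more can be done
None
```

The black filler cap is screwed home on the tank's neck, released and handed in; the pins dropped straight into a thread start, so I skipped the backward turn, then turned it about 72° clockwise until the torque rose to 0.24 N m, with the bystanders left alone and no verdict returned.

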